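Open the kit box and put the tally counter on the clipboard

TASK

Get the egg count ready: swing the lid of the dark blue-grey kit box up by its orange tab and on past upright, so that it stays open by itself. Then lift out the pale grey round tally counter and set it down gently, lying flat on the paper of the clipboard, clear of the metal clip. Leave the lead weight and the brown stopper in the box and the box open.

Things in the scene. Friction and masses are not known exactly. Their poses are not given: they have to be found in the camera images.
- kit: Dark blue-grey plastic kit box with a lid of the same colour, fixed to the table, no latch. Origin: centre of its underside; +x points to its hinge side (away from the robot), z up. Tray outside 150 mm (x) by 220 mm (y), rim 61 mm high; walls 4 mm thick, so inside x -71 to +71, y -106 to +106 mm. Black foam floor 20 mm above the table; 78 mm high with the lid shut.
- lid (a joint): Hinge of the lid: 0 = shut, 1.85 rad = stop, leaning back. The lid weighs 0.18 kg and turns freely: let go below about 1.4 rad it falls shut, beyond about 1.5 rad it falls back onto its stop and stays. Axis along the box's y axis, at x = +78.5, z = 61 mm in the box's frame. Lid 14.5 mm thick, 220 mm wide.
- lid_hinge (a point): Middle of the lid's hinge axis; its axes turn with the lid (y = hinge axis; lid shut: as the box's axes).
- pull_grip (a point): Grip point in the orange tab (26 mm wide in y, 13 mm thick in z, standing out 44 mm) on the middle of the lid's front edge, 15 mm from the tab's end; axes turn with the lid, -x = out of the lid. Lid shut: 183 mm in front of the hinge axis, 7 mm above it, 68 mm above the table. Pinched across its width, the tab pivots between fingers that keep pointing down.
- counter: Pale grey round tally counter, about 0.07 kg, standing flat on the box's floor: solid body 43 mm across, 19 mm high (22 mm with its thumb lever), with a thin wire ring that reaches 32 mm to its -y side. Origin on its underside; the round body's axis is 10.5 mm to +y of it. z up.
- counter_mid (a point): Centre of the counter's round body, 11 mm above its underside. Grip it here across its 43 mm, along the box's x axis.
- weight: Dark grey lead weight, 26 mm across, 21 mm high, loose in the box; origin under its centre. To be left there.
- stopper: Brown rubber stopper, 22 mm across, 20 mm high, loose in the box; origin under its centre. To be left there.
- clipboard: Green clipboard with printed paper sheets, 206 mm (x) by 230 mm (y), fixed to the table; origin under its centre, z up. The metal clip, up to 19 mm high, lies on its -x side (towards the robot) from x = -102 to -54 mm, y -48 to +48 mm; the sheet's surface is 3 mm above the table.
- sheet (a point): A point on the sheet's surface in the middle of the part that is free of the clip: clipboard x = +28, y = 0 mm.

How it is judged:
By the outcome, as a careful person would: the job done as asked, in the order asked, and still so for the second after the job is handed in, with the robot touching nothing.
It also fails if it takes over 54 s, if anything falls off the work surface, if the arm or the gripper's body presses on something with over 40 N, if the wrist force passes 120 N, or if a joint passes its speed limit or range.

ROBOT

A 7-joint arm with a two-finger parallel gripper is mounted at the origin on a cart in front of the work surface, level with it; the furniture and walls round the work are solid. World frame = base frame: x ahead of the robot, y to its left, z up, the work surface at z = 0. Lengths are in m, angles in rad, forces in N, time in s.
With the tool pointing down it reaches from about 0.4 to 0.875 m from the base axis. Payload 19.3 kg.
Tool frame: the origin (TCP) lies at the very end of the fingers, on their centre line; the grasp point (between the pads) lies 19 mm behind it; z points along the fingers, y is the direction in which the jaws open and shut (so a half turn about z gives the same grasp; the last joint's range is limited). The gripper opens to 85 mm and grips with 20 to 120 N. Pads are 22 mm wide; open, the fingers measure 114 mm over their backs; the gripper's body (76 mm by 85 mm) begins 54 mm behind the grasp point. The pads swing forward as they close: fully open they stand 13 mm farther back than shut.
Start: joints at [-1.227, 0.521, -0.036, 1.599, 0.021, 1.021, -0.113], TCP at [0.251, 0.572, 0.231] pointing down, gripper open.
Joint ranges: [-2.91, 2.91], [-0.3, 2.13], [-1.5, 1.42], [0.17, 2.43], [-1.26, 4.41], [0.16, 1.93], [-2.52, 2.52]. Speed limits (rad/s): [1.89, 1.89, 2.39, 2.39, 3.01, 3.01, 3.01].

INTERFACE

Orientations are given as a rotation vector (axis times angle).
In Python, from plant import read_state, snapshot, sign_off gives the robot as it stands.
- The arm moves only by the tool move_arm, never from a script. Its argument "targets" is a list of rows, each a list of 4 numbers: the shift along the tool's x, y, z as a fraction of full scale, then the turn about the tool's z as a fraction of full scale. A call has 1 to 8 rows; each row is the pose to reach, as a shift and turn from the pose measured when the call began, along the tool's axes at that moment; what a row does not reach only later rows make up. Full scale, the value 1, is 400 mm for a shift and pi/4 rad for a turn. A row lasts 1/8 s, in which the tool goes at most 62.5 mm and 10.7 degrees, less where a joint would pass 70% of its speed; a pose out of reach is approached as far as the arm can. A call with a number of a shift or a turn outside -1 to 1 is refused whole. A call with a gripper value outside its range is refused whole. "jaw" is the opening, from 0 (shut) to 1 (fully open), set as the call begins (left out, the last holds). The fingers move at their own pace and stop on an object; "grip_force" is the grip in N (left out, the last holds). Time passes only in rows, so rows that repeat a pose let the fingers close. It gives the time, the measured TCP pose, the force and the opening at its end, in the units of the state.
- read_state(): the state, without advancing time (a new reading comes with each control period).
- snapshot(name): name is "side" or "top"; returns a dict with "pixels" (420x560x3 uint8, red, green, blue), "camera_matrix" (3x3 intrinsics, pixels), "k1" (the pictures are not rectified: a ray, as slopes to the right and down, at radius r is drawn at 1 + k1 r^2 times it, then the intrinsics apply), "extrinsics" (4x4, takes a point from world to camera coordinates). Camera axes: x right, y up, looking along -z (the intrinsics and any distortion apply to the point x, -y, -z); pixel columns grow to the right and rows downward; lengths in m; the calibration is good to about 2 mm. A picture is of the moment at which its call begins. There is no depth.
- sign_off(): hands the job in, once; it reports no verdict.
The state is a dict: "time_s": time; "joint_pos": joint angles; "joint_velocities": joint speeds; "effort": joint torques, N m; "eef_pos": TCP position; "tcp_rot": TCP orientation; "contact_force": force on the tool from outside, world axes, zero at the start; "ft_torque": the same for the moment, N m; "gripper_width": finger opening in m.
Only numpy, scipy, OpenCV 4.12 (cv2) and the standard library are available. Lean on these libraries where they do the work, as an engineer would, in place of code of your own. Each camera call takes 0.05 s, during which the arm holds its last target.

## Working session

There is one attempt and no reset: what is moved stays moved. The work goes in short steps, Python scripts to look and compute and a tool call to move; the robot and the scene stay as the last step left them, time stands still between calls to the robot, and variables do not carry over. Pictures are saved under pics/ and viewed, and the job is handed in when it is done.

Besides the shell and the picture viewer there is one more tool, called after "Emit:" in YAML: its name, and indented under it one key for each argument. move_arm: Moves the arm, as the interface text tells. Its arguments: {"type":"object","properties":{"targets":{"type":"array"},"jaw":{"type":"number"},"grip_force":{"type":"number"}},"required":["targets"]}

```bash
ls; mkdir -p pics; cat > h.py <<'E'
import numpy as np, cv2, json
from scipy.spatial.transform import Rotation as R
from plant import read_state, snapshot, sign_off
def shot(cam,fn):
    s=snapshot(cam); cv2.imwrite('pics/'+fn+'.png',cv2.cvtColor(s['pixels'],cv2.COLOR_RGB2BGR))
    json.dump({k:np.asarray(s[k]).tolist() for k in('camera_matrix','k1','extrinsics')},open('cal_%s.json'%cam,'w'))
def cal(cam):
    d=json.load(open('cal_%s.json'%cam)); return np.array(d['camera_matrix']),float(d['k1']),np.array(d['extrinsics'])
def proj(cam,P):
    K,k,E=cal(cam); p=E[:3,:3]@np.asarray(P,float)+E[:3,3]; a=np.array([p[0],-p[1]])/-p[2]
    a=a*(1+k*(a@a)); return K[:2,:2]@a+K[:2,2]
def unproj(cam,uv,z):
    K,k,E=cal(cam); d=np.linalg.inv(K)@[uv[0],uv[1],1]; d=d[:2]; a=d.copy()
    for _ in range(30): a=d/(1+k*(a@a))
    ray=E[:3,:3].T@np.array([a[0],-a[1],-1]); o=-E[:3,:3].T@E[:3,3]
    return o+ray*(z-o[2])/ray[2]
def crop(fn,out,x0,y0,x1,y1,f):
    im=cv2.imread('pics/'+fn+'.png')[y0:y1,x0:x1]; cv2.imwrite('pics/'+out+'.png',cv2.resize(im,None,fx=f,fy=f,interpolation=cv2.INTER_CUBIC))
def st():
    s=read_state(); print({k:np.round(s[k],4).tolist() for k in('time_s','eef_pos','tcp_rot','contact_force','gripper_width','joint_pos')}); print(np.round(R.from_rotvec(s['tcp_rot']).as_matrix(),3)); return s
E
python3 - <<'E'
from h import *
st(); shot('top','t0'); shot('side','s0'); print(cal('top'),cal('side'))
E
```

```text
pics
{'time_s': 0.0, 'eef_pos': [0.2512, 0.5719, 0.2307], 'tcp_rot': [-0.6453, -3.0744, 0.0018], 'contact_force': [0.8193, 0.5407, -0.3903], 'gripper_width': 0.0855, 'joint_pos': [-1.2272, 0.522, -0.0363, 1.6, 0.0212, 1.0211, -0.1128]}
[[-0.916  0.402 -0.   ]
 [ 0.402  0.916 -0.001]
 [-0.    -0.001 -1.   ]]
(array([[465.91177025,   0.        , 283.77142006],
       [  0.        , 465.91177025, 211.40889342],
       [  0.        ,   0.        ,   1.        ]]), -0.1646085317413147, array([[ 0.01958572, -0.99935676, -0.03004101,  0.02666822],
       [ 0.99569703,  0.01677437,  0.09113755, -0.56541734],
       [-0.090575  , -0.03169674,  0.99538509, -0.92593632],
       [ 0.        ,  0.        ,  0.        ,  1.        ]])) (array([[455.0679845 ,   0.        , 279.85246929],
       [  0.        , 455.0679845 , 211.23588827],
       [  0.        ,   0.        ,   1.        ]]), -0.1353876844494843, array([[ 0.86908169, -0.49424749,  0.02040645, -0.46955143],
       [ 0.17553253,  0.34669823,  0.92140581, -0.15935369],
       [-0.46247739, -0.79719493,  0.3880656 , -0.59799264],
       [ 0.        ,  0.        ,  0.        ,  1.        ]]))
```

View pics/t0.png

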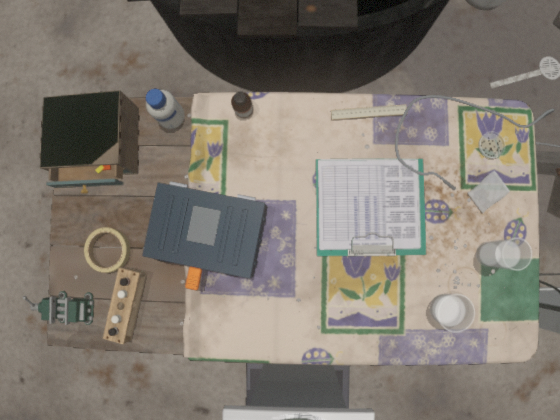

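View pics/s0.png

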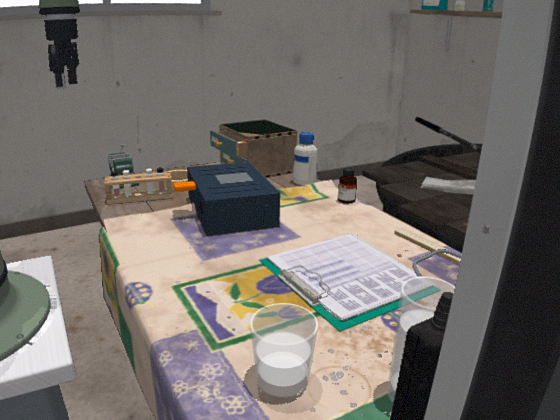

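```bash
python3 - <<'E'
from h import *
crop('t0','t0k',130,170,285,300,5); crop('t0','t0c',300,145,440,270,5)
E
```

```text
(no output)
```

View pics/t0k.png

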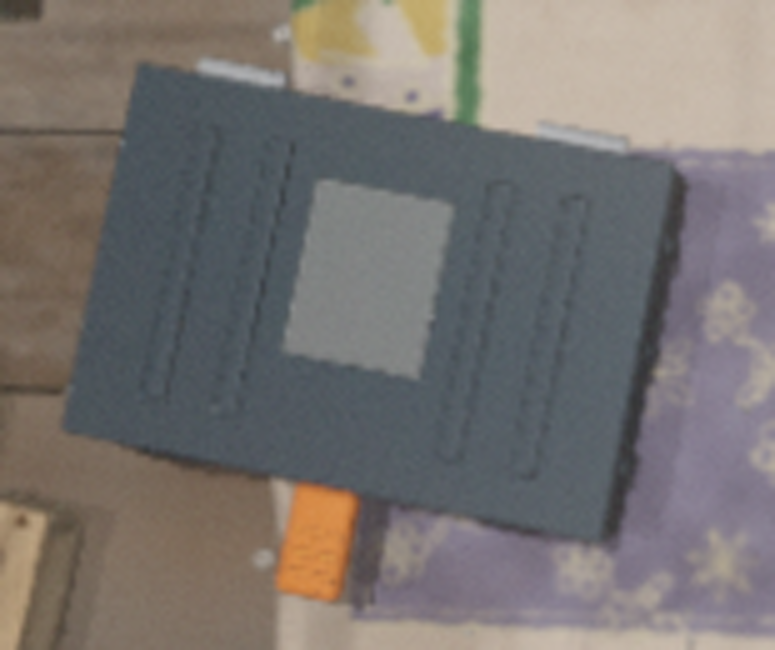

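View pics/t0c.png

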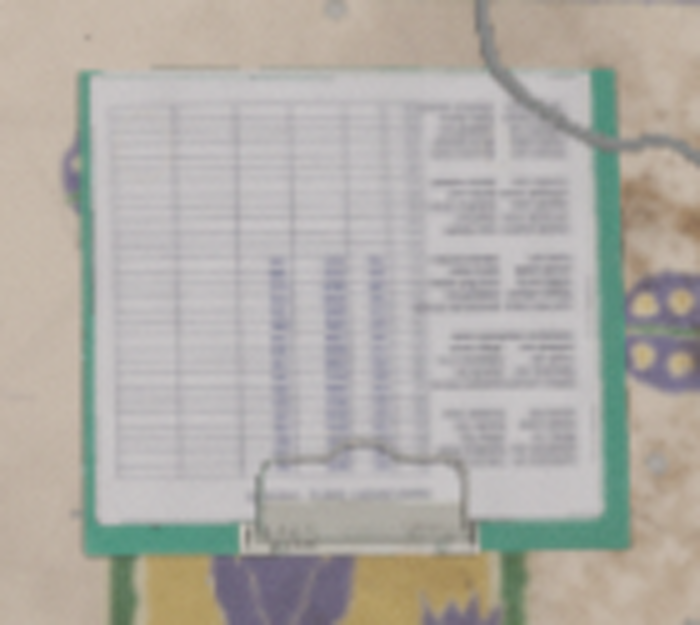

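```bash
python3 - <<'E'
from h import *
def q(u,v,x0,y0,f=5): return (x0+(u+.5)/f-.5, y0+(v+.5)/f-.5)
L=[unproj('top',q(u,v,130,170),.0765) for u,v in[(138,65),(678,165),(605,542),(65,430)]]
T=[unproj('top',q(u,v,130,170),.0745) for u,v in[(277,590),(345,602),(295,488),(358,497)]]
C=[unproj('top',q(u,v,300,145),.003) for u,v in[(80,72),(612,70),(628,548),(85,553)]]
for n,A in(('lid',L),('tab',T),('clip',C)):
    A=np.array(A); print(n,np.round(A,4).tolist(), A.mean(0).round(4)); 
    print([round(float(np.linalg.norm(A[i]-A[(i+1)%4])),4) for i in range(4)])
L=np.array(L)
yd=(L[0]+L[3]-L[1]-L[2]); xd=L[0]+L[1]-L[2]-L[3]
print('yaw',np.arctan2(-yd[0],yd[1]),np.arctan2(xd[1],xd[0]))
C=np.array(C); yd=(C[0]+C[3]-C[1]-C[2]); xd=C[0]+C[1]-C[2]-C[3]
print('yaw c',np.arctan2(-yd[0],yd[1]),np.arctan2(xd[1],xd[0]))
E
```

```text
lid [[0.6135, 0.2883, 0.0765], [0.5768, 0.0718, 0.0765], [0.4307, 0.0966, 0.0765], [0.4682, 0.3118, 0.0765]] [0.5223 0.1921 0.0765]
[0.2196, 0.1483, 0.2185, 0.1473]
tab [[0.4083, 0.2248, 0.0745], [0.4045, 0.1978, 0.0745], [0.4482, 0.2188, 0.0745], [0.4454, 0.1937, 0.0745]] [0.4266 0.2088 0.0745]
[0.0273, 0.0484, 0.0252, 0.0484]
clip [[0.6795, -0.0275, 0.003], [0.685, -0.2551, 0.003], [0.482, -0.2601, 0.003], [0.4768, -0.0323, 0.003]] [ 0.5808 -0.1437  0.003 ]
[0.2276, 0.2031, 0.2279, 0.2027]
yaw -0.17025783551259724 -0.16451370274011134
yaw c 0.02360477365618832 0.02416249591417757
```

```bash
cat >> h.py <<'E'
YAW=-0.168; bx=np.array([np.cos(YAW),np.sin(YAW),0]); by=np.array([-bx[1],bx[0],0]); Z=np.array([0,0,1.])
H=np.array([0.6009,0.1787,0.061])
BOX=H-0.0785*bx; BOX[2]=0
def rows(Ps,yaw=None,rp=4):
    """yaw = world angle of tool y"""
    s=read_state(); M=R.from_rotvec(s['tcp_rot']).as_matrix(); p=np.array(s['eef_pos'])
    cy=np.arctan2(M[1,1],M[0,1]); t=0
    if yaw is not None:
        d=(yaw-cy+np.pi/2)%np.pi-np.pi/2; t=-d/(np.pi/4)
    for P in Ps: print(np.round(M.T@(np.asarray(P)-p)/0.4,rp).tolist()+[round(t,4)])
    print('at',p.round(4),'t',s['time_s'],'F',np.round(s['contact_force'],1),'w',round(float(s['gripper_width']),4))
def lidpt(th):
    f=np.pi-np.arctan2(7,183)-th; r=np.hypot(.183,.007); return H+r*np.cos(f)*bx+r*np.sin(f)*Z
E
python3 - <<'E'
from h import *
g=lidpt(0); print(g)
print(proj('side',g),proj('top',g), [proj('side',g+ .013*s*by-.015*bx).round(1).tolist() for s in(-1,1)],[proj('side',g+ .013*s*by+.029*bx).round(1).tolist() for s in(-1,1)])
rows([g+[0,0,.1]],YAW+np.pi/2)
crop('s0','s0k',160,140,290,240,6)
E
```

```text
[0.42047643 0.20929958 0.068     ]
[179.98298789 187.1754231 ] [193.7181644  281.40766809] [[173.6, 190.0], [171.9, 185.9]] [[195.0, 187.8], [192.8, 183.8]]
[-0.752, -0.6598, 0.1577, np.float64(-0.3131)]
at [0.2513 0.572  0.2308] t 0.1 F [-0.6  0.   0.6] w 0.0851
```

View pics/s0k.png

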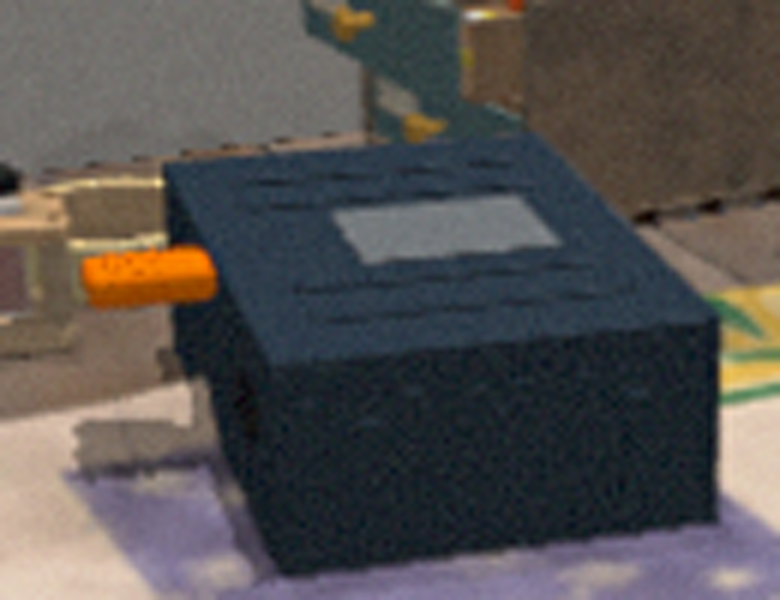

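Emit:
move_arm:
  targets:
    - [-0.752,-0.66,0.158,-0.313]
    - [-0.752,-0.66,0.158,-0.313]
    - [-0.752,-0.66,0.158,-0.313]
    - [-0.752,-0.66,0.158,-0.313]
    - [-0.752,-0.66,0.158,-0.313]
    - [-0.752,-0.66,0.158,-0.313]
    - [-0.752,-0.66,0.158,-0.313]
    - [-0.752,-0.66,0.158,-0.313]
  jaw: 1
  grip_force: 60

```text
time_s: 1.1
eef_pos: [0.421, 0.207, 0.1675]
tcp_rot: [-0.269, -3.129, 0.003]
contact_force: [0.3, 0.0, -0.1]
gripper_width: 0.0853
```

```bash
python3 - <<'E'
from h import *
g=lidpt(0); rows([g-[0,0,.019]],YAW+np.pi/2)
E
```

```text
[0.0022, 0.0061, 0.2962, np.float64(-0.0049)]
at [0.421  0.207  0.1675] t 1.1 F [ 0.3  0.  -0.1] w 0.0853
```

Emit:
move_arm:
  targets:
    - [0.002,0.006,0.15,-0.005]
    - [0.002,0.006,0.296,-0.005]
    - [0.002,0.006,0.296,-0.005]
    - [0.002,0.006,0.296,-0.005]

```text
time_s: 1.6
eef_pos: [0.4211, 0.2101, 0.0508]
tcp_rot: [0.263, 3.13, -0.002]
contact_force: [0.3, 0.4, 0.6]
gripper_width: 0.0852
```

```bash
python3 - <<'E'
from h import *
g=lidpt(0); rows([g-[0,0,.019]],YAW+np.pi/2); shot('top','t1'); shot('side','s1')
crop('t1','t1k',130,170,285,330,4);crop('s1','s1k',130,120,290,240,5)
E
```

```text
[0.0011, -0.0022, 0.0045, np.float64(0.0008)]
at [0.4211 0.2101 0.0508] t 1.6 F [0.3 0.4 0.6] w 0.0852
```

View pics/t1k.png

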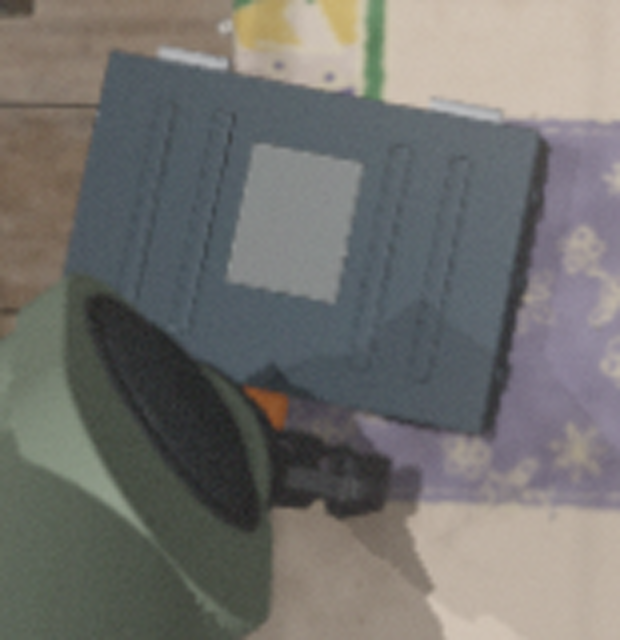

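View pics/s1k.png

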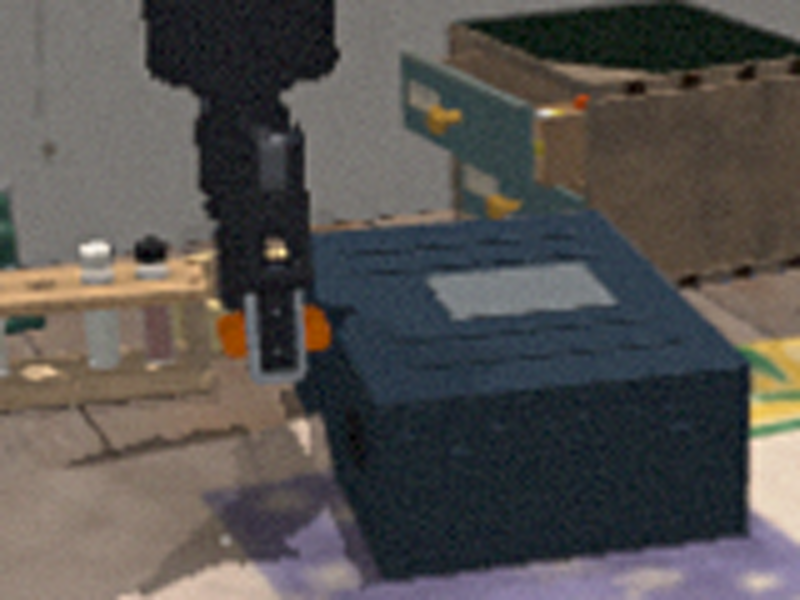

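The fingers straddle the orange tab (side crop ≈(275,330)), so I can close them.

Emit:
move_arm:
  targets:
    - [0,0,0.004,0]
    - [0,0,0.004,0]
    - [0,0,0.004,0]
    - [0,0,0.004,0]
    - [0,0,0.004,0]
    - [0,0,0.004,0]
  jaw: 0
  grip_force: 40

```text
time_s: 2.45
eef_pos: [0.4222, 0.2118, 0.0505]
tcp_rot: [0.261, 3.127, 0.004]
contact_force: [-2.5, 8.2, 10.3]
gripper_width: 0.0248
```

```bash
python3 - <<'E'
from h import *
s=read_state();p=np.array(s['eef_pos']); g=lidpt(0)
off=p-g; print(off)
rows([lidpt(t)+off for t in np.arange(.1,.85,.1)])
E
```

```text
[ 0.00167661  0.00247259 -0.01751974]
[-0.0042, 0.0001, -0.0456, 0]
[-0.0129, 0.0002, -0.0905, 0]
[-0.026, 0.0003, -0.1343, 0]
[-0.0435, 0.0004, -0.1766, 0]
[-0.0651, 0.0005, -0.217, 0]
[-0.0906, 0.0006, -0.255, 0]
[-0.1198, 0.0007, -0.2902, 0]
[-0.1523, 0.0007, -0.3224, 0]
at [0.4222 0.2118 0.0505] t 2.45 F [-2.5  8.2 10.3] w 0.0248
```

Emit:
move_arm:
  targets:
    - [-0.004,0,-0.046,0]
    - [-0.013,0,-0.09,0]
    - [-0.026,0,-0.134,0]
    - [-0.044,0,-0.177,0]
    - [-0.065,0,-0.217,0]
    - [-0.091,0,-0.255,0]
    - [-0.12,0.001,-0.29,0]
    - [-0.152,0.001,-0.322,0]

```text
time_s: 3.45
eef_pos: [0.4818, 0.2014, 0.1796]
tcp_rot: [0.262, 3.128, 0.003]
contact_force: [6.8, 1.0, -12.1]
gripper_width: 0.0253
```

```bash
python3 - <<'E'
from h import *
off=np.array([ 0.0017,0.0025,-0.0175])
s=read_state();p=np.array(s['eef_pos'])-off-H; print(np.pi-.038-np.arctan2(p[2],p@bx), np.hypot(p[2],p@bx), p@by)
rows([lidpt(t)+off for t in np.arange(.9,1.65,.1)]); shot('side','s2'); crop('s2','s2k',130,60,290,240,4)
E
```

```text
0.7999075179462314 0.1830818788717557 -0.0002367719588167374
[-0.0356, 0.0006, -0.029, 0]
[-0.0739, 0.0006, -0.0541, 0]
[-0.1145, 0.0007, -0.0752, 0]
[-0.157, 0.0007, -0.0922, 0]
[-0.201, 0.0007, -0.1048, 0]
[-0.246, 0.0006, -0.113, 0]
[-0.2916, 0.0006, -0.1167, 0]
[-0.3374, 0.0006, -0.1158, 0]
at [0.4818 0.2014 0.1796] t 3.45 F [  6.8   1.  -12.1] w 0.0253
```

View pics/s2k.png

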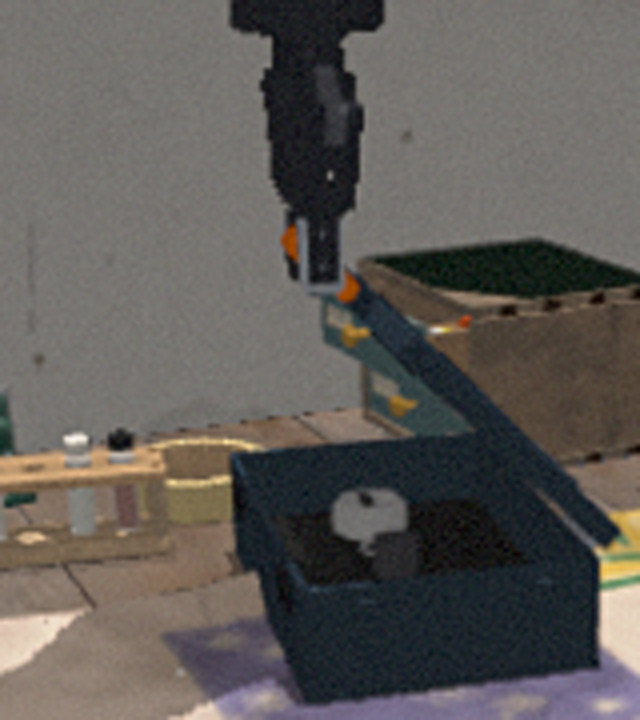

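The tab is held and the lid is at about 0.8 rad. The counter shows at crop (370,515) with the dark weight next to it at (395,555).

Emit:
move_arm:
  targets:
    - [-0.036,0,-0.029,0]
    - [-0.074,0,-0.054,0]
    - [-0.115,0,-0.075,0]
    - [-0.157,0,-0.092,0]
    - [-0.201,0,-0.105,0]
    - [-0.246,0,-0.113,0]
    - [-0.292,0,-0.117,0]
    - [-0.337,0,-0.116,0]

```text
time_s: 4.5
eef_pos: [0.6158, 0.1781, 0.2271]
tcp_rot: [0.264, 3.128, 0.003]
contact_force: [-3.5, -0.2, -6.8]
gripper_width: 0.0254
```

```bash
python3 - <<'E'
from h import *
off=np.array([ 0.0017,0.0025,-0.0175])
s=read_state();p=np.array(s['eef_pos'])-off-H; print(np.pi-.038-np.arctan2(p[2],p@bx), np.hypot(p[2],p@bx), p@by)
rows([lidpt(t)+off for t in np.arange(1.65,1.8,.05)]); shot('side','s3'); crop('s3','s3k',130,20,310,240,3)
E
```

```text
1.606311997986452 0.1841425592144662 -0.0008477334999335114
[-0.0198, 0.0021, 0.0045, 0]
[-0.0425, 0.0021, 0.0078, 0]
[-0.0649, 0.0021, 0.0122, 0]
[-0.0871, 0.0021, 0.0177, 0]
at [0.6158 0.1781 0.2271] t 4.5 F [-3.5 -0.2 -6.8] w 0.0254
```

View pics/s3k.png

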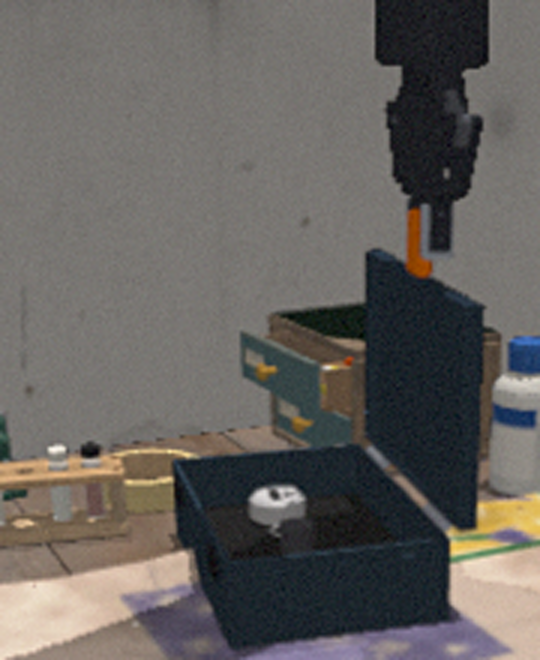

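The lid looks about upright, with the fingers slightly behind the tab centre, so I'll carry on past upright.

Emit:
move_arm:
  targets:
    - [-0.02,0.002,0.003,0]
    - [-0.043,0.002,0.008,0]
    - [-0.065,0.002,0.012,0]
    - [-0.087,0.002,0.017,0]
    - [-0.087,0.002,0.017,0]

```text
time_s: 5.18
eef_pos: [0.6518, 0.1719, 0.2201]
tcp_rot: [0.266, 3.128, 0.001]
contact_force: [-2.1, -5.0, 1.9]
gripper_width: 0.0251
```

```bash
python3 - <<'E'
from h import *
off=np.array([ 0.0017,0.0025,-0.0175])
s=read_state();p=np.array(s['eef_pos'])-off-H; print(np.pi-.038-np.arctan2(p[2],p@bx), np.hypot(p[2],p@bx), p@by)
shot('side','s4'); crop('s4','s4k',130,20,310,240,3)
E
```

```text
1.8090976592491774 0.1835432721953552 -0.0009352328982096653
```

View pics/s4k.png

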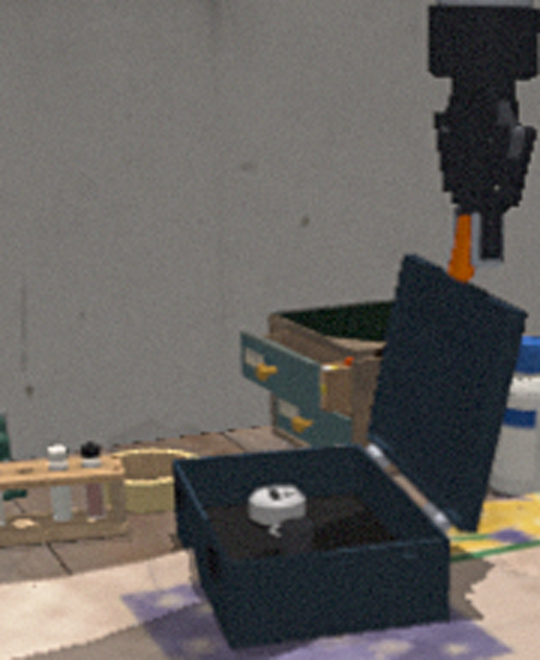

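Emit:
move_arm:
  targets:
    - [0,0,0,0]
    - [0,0,0,0]
    - [0,0,0,0]
    - [0,0,0,0]
    - [0,0,-0.1,0]
    - [0,0,-0.2,0]
    - [0,0,-0.2,0]
  jaw: 1

```text
time_s: 6.1
eef_pos: [0.6525, 0.1723, 0.3034]
tcp_rot: [0.266, 3.123, 0.005]
contact_force: [0.1, 0.2, 0.1]
gripper_width: 0.0854
```

```bash
python3 - <<'E'
from h import *
st(); g=BOX+[0,0,.3]; print(g)
rows([BOX-.25*bx+[0,0,.3]]); shot('top','t5');shot('side','s5'); crop('t5','t5k',110,80,300,310,3)
E
```

```text
{'time_s': 6.1, 'eef_pos': [0.6525, 0.1723, 0.3034], 'tcp_rot': [0.2656, 3.123, 0.0045], 'contact_force': [0.1199, 0.2321, 0.1265], 'gripper_width': 0.0854, 'joint_pos': [-0.3519, 0.5433, 0.0094, 1.3736, -0.0047, 1.2169, 1.0589]}
[[-0.986  0.169  0.008]
 [ 0.169  0.986  0.002]
 [-0.007  0.003 -1.   ]]
[0.52350519 0.19182605 0.3       ]
[0.9511, -0.0073, 0.0017, 0]
at [0.6525 0.1723 0.3034] t 6.1 F [0.1 0.2 0.1] w 0.0854
```

View pics/t5k.png

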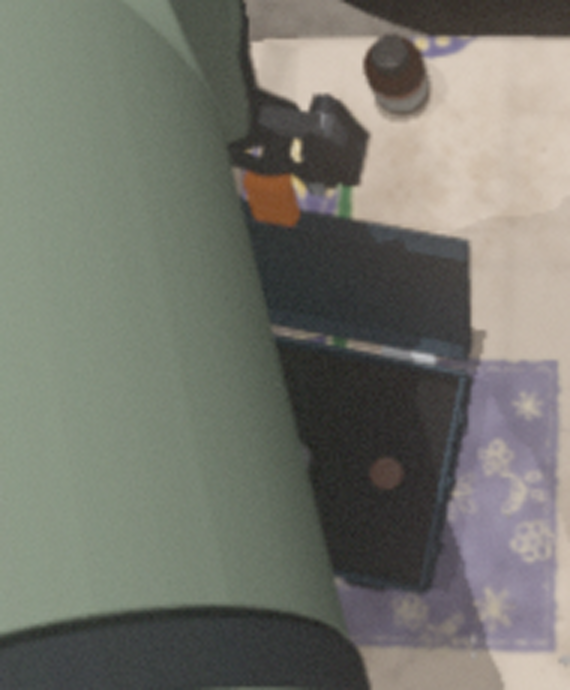

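View pics/s5.png

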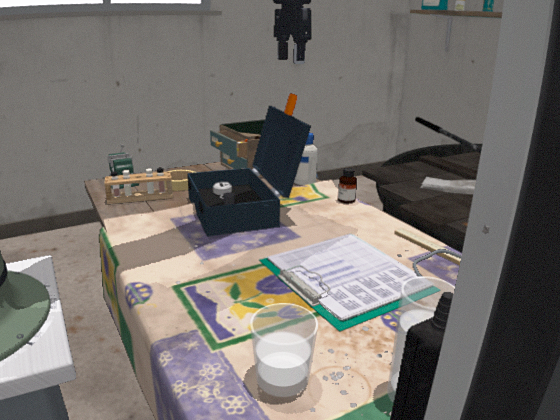

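Lid rests open on its stop. I'll move the arm over to the clipboard side, turning as I go, to clear the top view.

```bash
python3 - <<'E'
from h import *
rows([[.52,-.13,.3]])
E
```

```text
[0.1961, -0.7994, -0.0015, 0]
at [0.6512 0.1719 0.3   ] t 6.2 F [-0.  -0.5 -1.2] w 0.0858
```

Emit:
move_arm:
  targets:
    - [0.196,-0.8,-0.01,1]
    - [0.196,-0.8,-0.01,1]
    - [0.196,-0.8,-0.01,1]
    - [0.196,-0.8,-0.01,1]
    - [0.196,-0.8,-0.01,1]
    - [0.196,-0.8,-0.01,1]
    - [0.196,-0.8,-0.01,1]

```text
time_s: 7.08
eef_pos: [0.5195, -0.1309, 0.3028]
tcp_rot: [1.445, 2.788, 0.002]
contact_force: [0.8, -0.1, -0.4]
gripper_width: 0.085
```

Emit:
move_arm:
  targets:
    - [0,0,0,1]
    - [0,0,0,1]
    - [0,0,0,1]
    - [0,0,0,1]
    - [0,0,0,1]

```text
time_s: 7.7
eef_pos: [0.52, -0.1291, 0.3022]
tcp_rot: [-2.401, -2.026, -0.002]
contact_force: [-0.1, 0.2, -0.5]
gripper_width: 0.0849
```

```bash
python3 - <<'E'
from h import *
st(); shot('top','t6');shot('side','s6'); crop('t6','t6k',130,150,290,300,5);crop('s6','s6k',170,140,290,240,6)
E
```

```text
{'time_s': 7.7, 'eef_pos': [0.52, -0.1291, 0.3022], 'tcp_rot': [-2.4011, -2.0257, -0.002], 'contact_force': [-0.1007, 0.2052, -0.4819], 'gripper_width': 0.0849, 'joint_pos': [-0.1815, 0.325, 0.4114, 1.7631, -0.1463, 1.0827, 0.1103]}
[[ 0.168  0.986  0.001]
 [ 0.986 -0.168  0.001]
 [ 0.001  0.001 -1.   ]]
```

View pics/t6k.png

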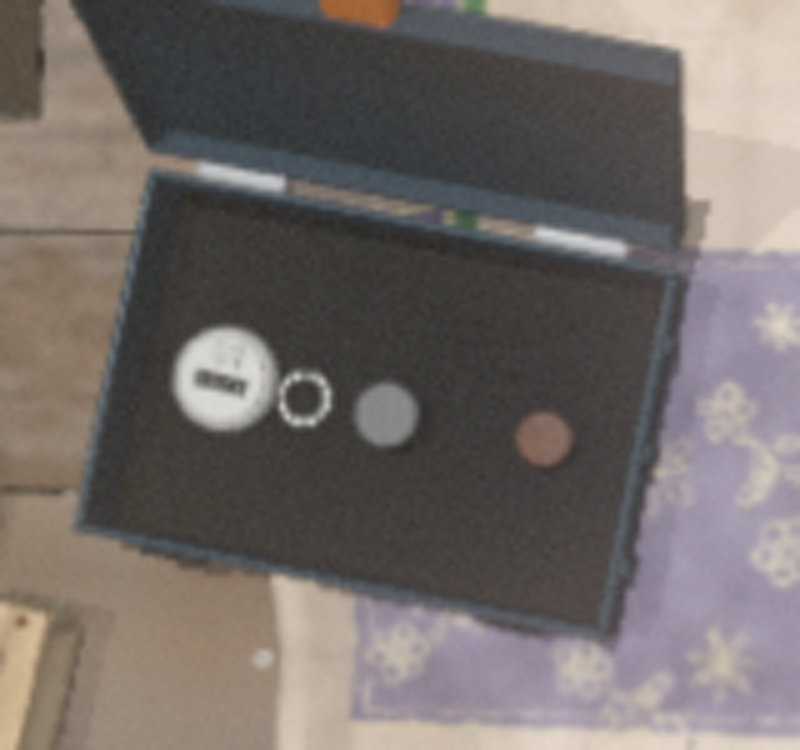

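View pics/s6k.png

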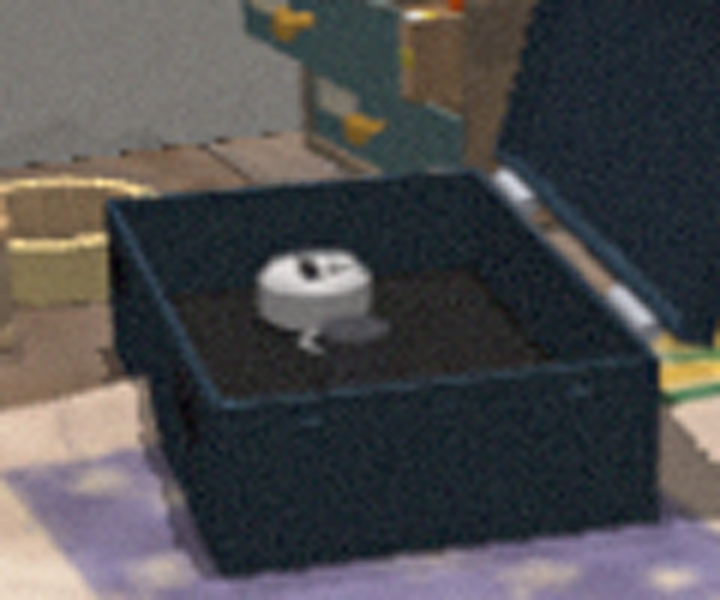

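```bash
python3 - <<'E'
from h import *
def q(u,v,x0=130,y0=150,f=5): return (x0+(u+.5)/f-.5, y0+(v+.5)/f-.5)
B=np.array([unproj('top',q(u,v),.061) for u,v in[(150,172),(682,282),(610,635),(80,530)]])
yd=(B[0]+B[3]-B[1]-B[2]); xd=B[0]+B[1]-B[2]-B[3]
print('box',B.mean(0).round(4),'prev',BOX.round(4),np.arctan2(-yd[0],yd[1]),np.arctan2(xd[1],xd[0]),np.linalg.norm(yd)/2,np.linalg.norm(xd)/2)
def fr(p): d=p-BOX; return [round(float(d@bx)*1e3,1),round(float(d@by)*1e3,1)]
for n,u,v,z in(('ctr',226,378,.038),('ring',304,398,.022),('wt',387,414,.041),('st',544,438,.04),('cL',172,380,.036),('cR',279,378,.036),('cT',226,325,.036),('cB',226,432,.036)):
    p=unproj('top',q(u,v),z); print(n,p.round(4),fr(p))
p=unproj('top',q(226,378),.038); r=unproj('top',q(304,398),.022); d=p-r; print('ring axis yaw',np.arctan2(-d[0],d[1]))
def sq(P): u=proj('side',P); return ((u-[170,140]+.5)*6-.5).round(0)
p[2]=.039; print('side crop of top centre',sq(p), 'edges',sq(p+.0215*bx),sq(p-.0215*bx),sq(p+.0215*by),sq(p-.0215*by))
E
```

```text
box [0.5214 0.1916 0.061 ] prev [0.5235 0.1918 0.    ] -0.17622490864176474 -0.16732504409636098 0.21910686473829571 0.1440470015156951
ctr [0.5317 0.2591 0.038 ] [-3.2, 67.7]
ring [0.5249 0.2299 0.022 ] [-5.0, 37.8]
wt [0.5182 0.191  0.041 ] [-5.1, -1.7]
st [0.5099 0.1269 0.04  ] [-2.6, -66.3]
cL [0.5305 0.2824 0.036 ] [-8.2, 90.5]
cR [0.5322 0.2374 0.036 ] [1.0, 46.4]
cT [0.5536 0.2605 0.036 ] [18.2, 72.7]
cB [0.5097 0.2588 0.036 ] [-24.9, 63.7]
ring axis yaw -0.227052500408145
side crop of top centre [307. 273.] edges [362. 267.] [252. 278.] [295. 255.] [320. 291.]
```

```bash
python3 - <<'E'
from h import *
rows([[.5327,.2585,.26]],YAW)
E
```

```text
[0.9625, -0.1292, 0.1068, np.float64(0.0019)]
at [ 0.5198 -0.1298  0.3024] t 7.8 F [ 0.3 -0.2 -0.5] w 0.0853
```

Emit:
move_arm:
  targets:
    - [0.9625,-0.129,0.05,0.002]
    - [0.9625,-0.129,0.05,0.002]
    - [0.9625,-0.129,0.05,0.002]
    - [0.9625,-0.129,0.05,0.002]
    - [0.9625,-0.129,0.05,0.002]
    - [0.9625,-0.129,0.107,0.002]
    - [0.9625,-0.129,0.107,0.002]
    - [0.9625,-0.129,0.107,0.002]

```text
time_s: 8.8
eef_pos: [0.5323, 0.2594, 0.2591]
tcp_rot: [-2.396, -2.032, -0.0]
contact_force: [-0.7, -0.4, 0.5]
gripper_width: 0.0856
```

```bash
python3 - <<'E'
from h import *
rows([[.5327,.2585,.08],[.5327,.2585,.04]],YAW)
E
```

```text
[-0.0022, 0.0014, 0.4477, np.float64(0.0053)]
[-0.0022, 0.0014, 0.5477, np.float64(0.0053)]
at [0.5323 0.2594 0.2591] t 8.8 F [-0.7 -0.4  0.5] w 0.0856
```

Emit:
move_arm:
  targets:
    - [-0.002,0.001,0.15,0.005]
    - [-0.002,0.001,0.29,0.005]
    - [-0.002,0.001,0.4,0.005]
    - [-0.002,0.001,0.47,0.005]
    - [-0.002,0.001,0.52,0.005]
    - [-0.002,0.001,0.52,0.005]

```text
time_s: 9.55
eef_pos: [0.5326, 0.2575, 0.0507]
tcp_rot: [2.4, 2.027, -0.002]
contact_force: [-0.4, -1.1, 0.5]
gripper_width: 0.0854
```

```bash
python3 - <<'E'
from h import *
st(); shot('side','s7'); shot('top','t7'); crop('s7','s7k',150,80,290,240,4); rows([[.5327,.2585,.021]],YAW); crop('t7','t7k',130,150,290,300,4)
E
```

```text
{'time_s': 9.55, 'eef_pos': [0.5326, 0.2575, 0.0507], 'tcp_rot': [2.4001, 2.0271, -0.0019], 'contact_force': [-0.3543, -1.1076, 0.4988], 'gripper_width': 0.0854, 'joint_pos': [-0.6776, 0.7234, 0.1845, 1.8212, -0.211, 0.6172, -0.5336]}
[[ 0.167  0.986 -0.001]
 [ 0.986 -0.167 -0.001]
 [-0.001 -0.001 -1.   ]]
[0.0002, -0.0017, 0.078, np.float64(-0.0)]
at [0.5333 0.2583 0.0522] t 9.65 F [0.  0.3 0.5] w 0.0853
```

View pics/s7k.png

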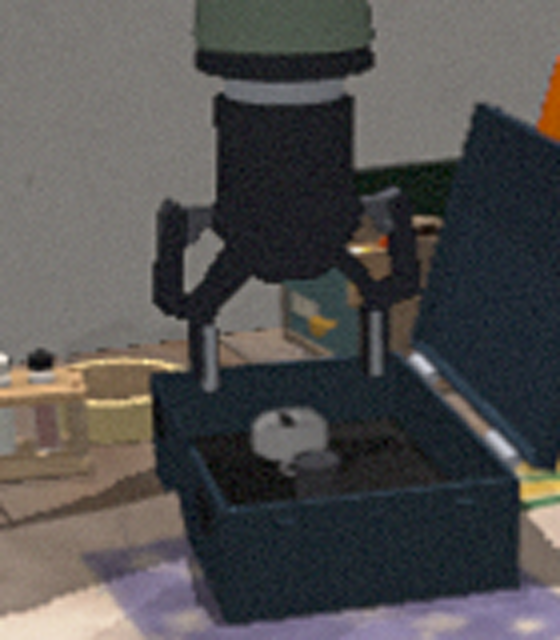

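View pics/t7k.png

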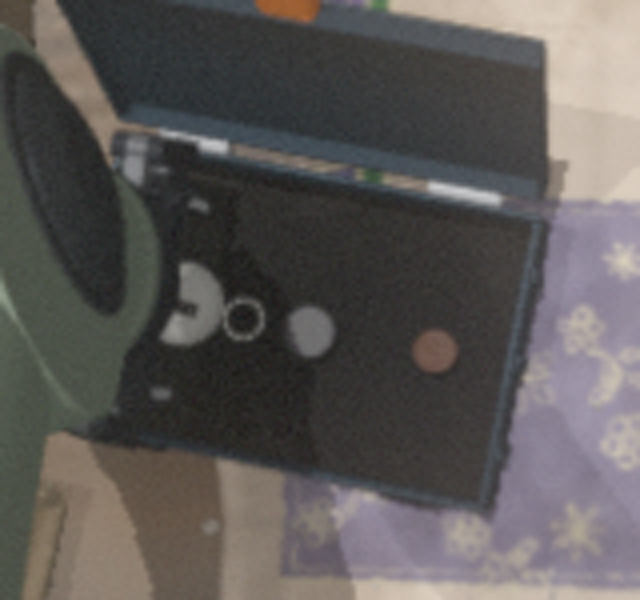

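Fingers are centred on the counter (side-crop tips at 208 and 376, counter at 289). I'll lower and close.

Emit:
move_arm:
  targets:
    - [0,-0.002,0.04,0]
    - [0,-0.002,0.078,0]
    - [0,-0.002,0.078,0]
    - [0,-0.002,0.078,0]

```text
time_s: 10.15
eef_pos: [0.5326, 0.2584, 0.021]
tcp_rot: [2.4, 2.027, 0.002]
contact_force: [0.3, -0.1, -0.6]
gripper_width: 0.0854
```

```bash
python3 - <<'E'
from h import *
rows([[.5327,.2585,.021]],YAW)
E
```

```text
[0.0002, 0.0002, -0.0, np.float64(0.0001)]
at [0.5326 0.2584 0.021 ] t 10.15 F [ 0.3 -0.1 -0.6] w 0.0854
```

Emit:
move_arm:
  targets:
    - [0,0,0,0]
    - [0,0,0,0]
    - [0,0,0,0]
    - [0,0,0,0]
    - [0,0,0,0]
  jaw: 0
  grip_force: 40

```text
time_s: 10.78
eef_pos: [0.5327, 0.2585, 0.0215]
tcp_rot: [2.4, 2.027, 0.003]
contact_force: [-2.0, 0.3, 6.6]
gripper_width: 0.0413
```

```bash
python3 - <<'E'
from h import *
shot('side','s8');crop('s8','s8k',170,110,270,210,6); rows([[.5327,.2585,.021]],YAW)
E
```

```text
[-0.0001, 0.0, 0.0013, np.float64(0.0)]
at [0.5327 0.2585 0.0215] t 10.825 F [-1.  -0.5  8.1] w 0.0415
```

View pics/s8k.png

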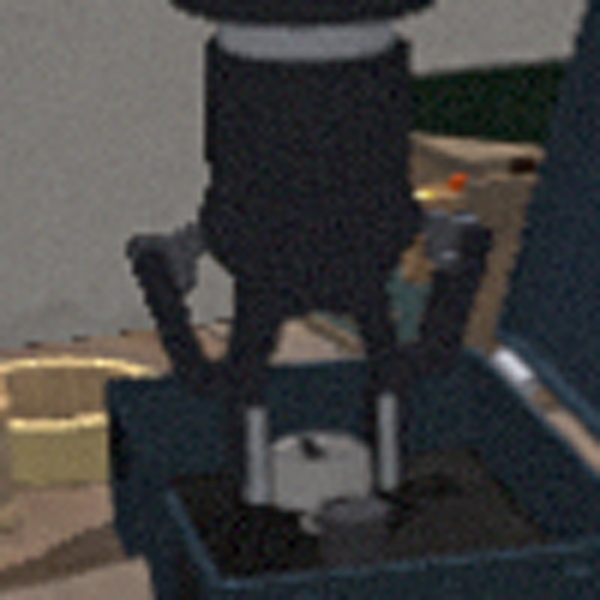

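The counter is gripped (opening 41.4 mm) with good pad overlap. Now a slow lift.

Emit:
move_arm:
  targets:
    - [0,0,-0.02,0]
    - [0,0,-0.05,0]
    - [0,0,-0.1,0]
    - [0,0,-0.16,0]
    - [0,0,-0.22,0]
    - [0,0,-0.28,0]
    - [0,0,-0.32,0]
    - [0,0,-0.32,0]

```text
time_s: 11.82
eef_pos: [0.533, 0.2587, 0.1509]
tcp_rot: [2.399, 2.027, 0.006]
contact_force: [0.0, -0.0, -0.9]
gripper_width: 0.0416
```

```bash
python3 - <<'E'
from h import *
shot('side','s9');crop('s9','s9k',150,50,290,210,4); shot('top','t9'); rows([[.611,-.133,.15]],0.024)
E
```

```text
[-0.9318, 0.3576, -0.0025, np.float64(-0.2442)]
at [0.5322 0.2584 0.1492] t 11.925 F [-0.3  0.5 -0.6] w 0.0415
```

View pics/s9k.png

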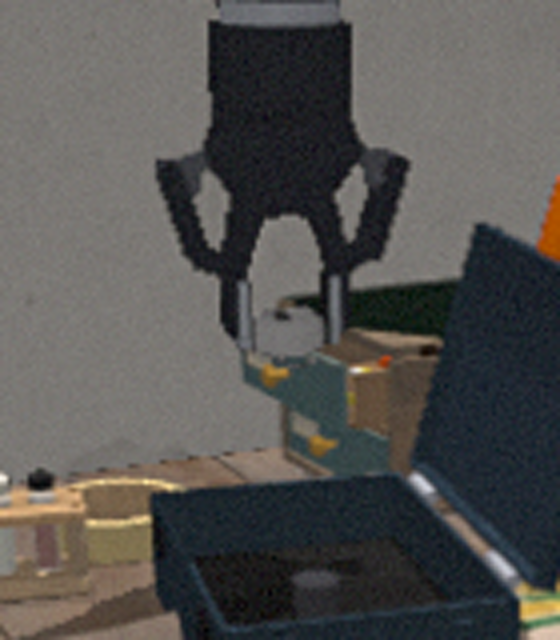

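View pics/t9.png

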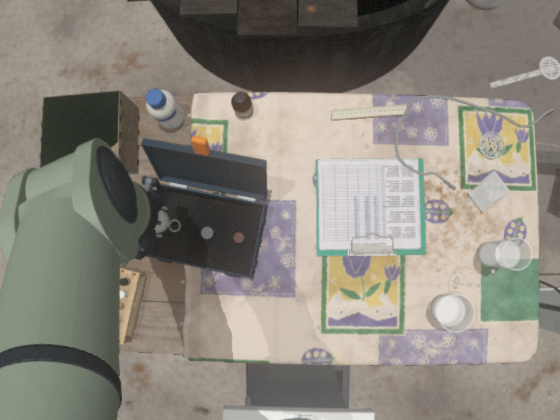

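The counter is held level, and the weight and stopper are still in the box. I'll go straight along the box's −y first to stay clear of the raised lid, then over to the sheet.

Emit:
move_arm:
  targets:
    - [-0.06,0,0,0]
    - [-0.16,0,0,0]
    - [-0.28,0,0,0]
    - [-0.4,0,0,0]
    - [-0.52,0,0,0]
    - [-0.64,0,0,0]
    - [-0.72,0,0,0]
    - [-0.75,0,0,0]

```text
time_s: 12.92
eef_pos: [0.4809, -0.0398, 0.1485]
tcp_rot: [-2.403, -2.024, 0.0]
contact_force: [-0.3, 0.2, -1.9]
gripper_width: 0.0412
```

```bash
python3 - <<'E'
from h import *
rows([[.611,-.133,.12]],0.024)
E
```

```text
[-0.1743, 0.36, 0.0711, np.float64(-0.2481)]
at [ 0.4809 -0.0398  0.1485] t 12.925 F [-0.3  0.2 -1.9] w 0.0412
```

Emit:
move_arm:
  targets:
    - [-0.04,0.08,0.01,-0.06]
    - [-0.09,0.18,0.03,-0.14]
    - [-0.14,0.28,0.05,-0.21]
    - [-0.174,0.36,0.071,-0.248]
    - [-0.174,0.36,0.071,-0.248]
    - [-0.174,0.36,0.071,-0.248]

```text
time_s: 13.68
eef_pos: [0.6103, -0.1323, 0.1194]
tcp_rot: [-2.194, -2.247, 0.001]
contact_force: [0.5, 0.1, -1.4]
gripper_width: 0.0417
```

```bash
python3 - <<'E'
from h import *
shot('side','s10');crop('s10','s10k',230,80,450,340,3); shot('top','t10');crop('t10','t10k',290,130,450,270,4); rows([[.611,-.133,.02],[.611,-.133,.005]],0.024)
E
```

```text
[-0.0025, 0.0012, 0.2502, np.float64(0.0007)]
[-0.0025, 0.0012, 0.2877, np.float64(0.0007)]
at [ 0.6105 -0.132   0.1201] t 13.775 F [ 0.   0.4 -1.2] w 0.0414
```

View pics/s10k.png

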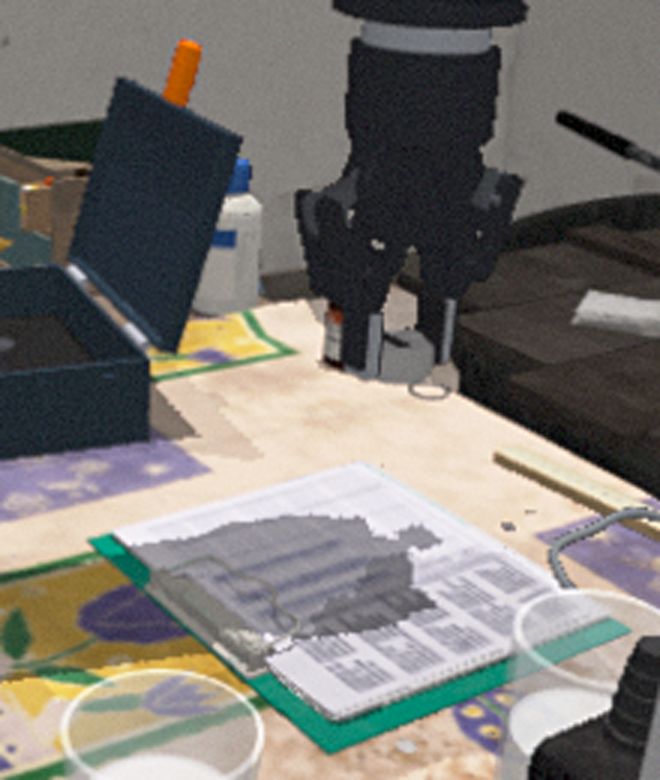

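View pics/t10k.png

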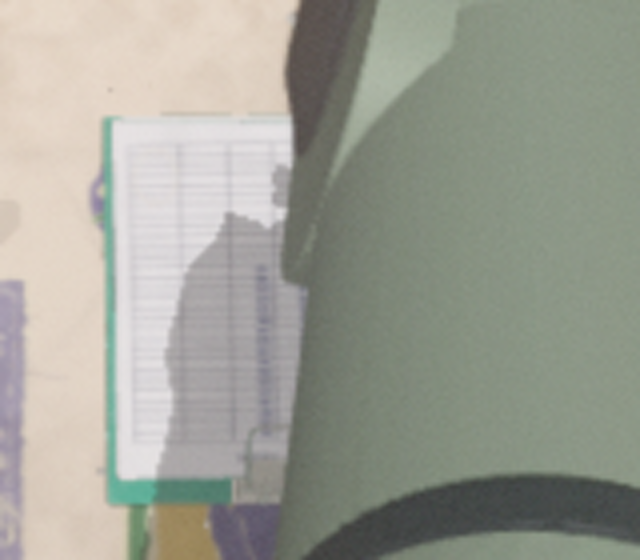

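Emit:
move_arm:
  targets:
    - [-0.002,0.001,0.06,0]
    - [-0.002,0.001,0.13,0]
    - [-0.002,0.001,0.19,0]
    - [-0.002,0.001,0.23,0]
    - [-0.002,0.001,0.255,0]
    - [-0.002,0.001,0.265,0]
    - [-0.002,0.001,0.265,0]

```text
time_s: 14.65
eef_pos: [0.6111, -0.1328, 0.0144]
tcp_rot: [-2.194, -2.248, -0.0]
contact_force: [-0.3, 0.8, -1.4]
gripper_width: 0.0416
```

```bash
python3 - <<'E'
from h import *
shot('side','s11');crop('s11','s11k',250,150,410,310,4); rows([[.611,-.133,.0065],[.611,-.133,.0045]],0.024)
E
```

```text
[-0.0004, -0.0004, 0.0202, np.float64(0.0007)]
[-0.0004, -0.0004, 0.0252, np.float64(0.0007)]
at [ 0.6112 -0.1328  0.0146] t 14.7 F [ 0.1  0.1 -0.3] w 0.0414
```

View pics/s11k.png

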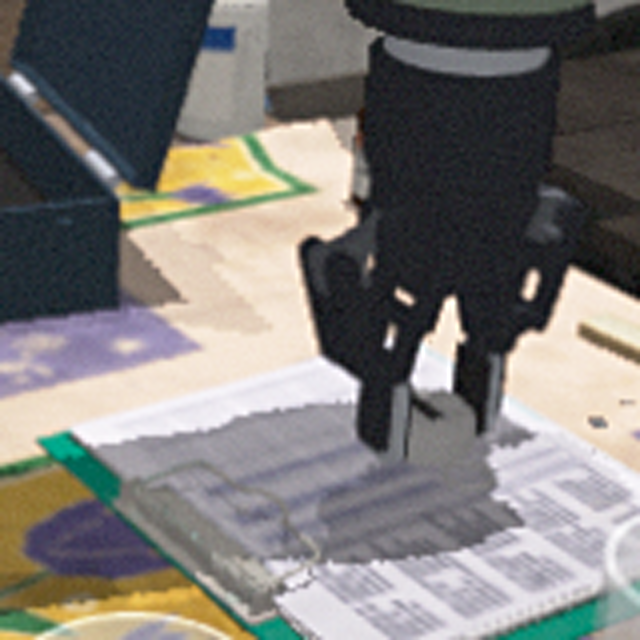

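Emit:
move_arm:
  targets:
    - [0,0,0.008,0]
    - [0,0,0.014,0]
    - [0,0,0.019,0]
    - [0,0,0.022,0]
    - [0,0,0.022,0]

```text
time_s: 15.32
eef_pos: [0.6111, -0.1329, 0.0057]
tcp_rot: [-2.194, -2.248, -0.0]
contact_force: [0.5, -0.3, -0.1]
gripper_width: 0.0418
```

Emit:
move_arm:
  targets:
    - [0,0,0.001,0]
    - [0,0,0.002,0]
    - [0,0,0.003,0]
    - [0,0,0.003,0]

```text
time_s: 15.82
eef_pos: [0.6112, -0.1329, 0.0048]
tcp_rot: [-2.194, -2.248, -0.001]
contact_force: [-1.7, -0.5, 3.4]
gripper_width: 0.0414
```

```bash
python3 - <<'E'
from h import *
shot('side','s12');crop('s12','s12k',320,220,400,280,8); rows([])
E
```

```text
at [ 0.6112 -0.1329  0.0048] t 15.875 F [-2.1 -0.3  6. ] w 0.0411
```

View pics/s12k.png

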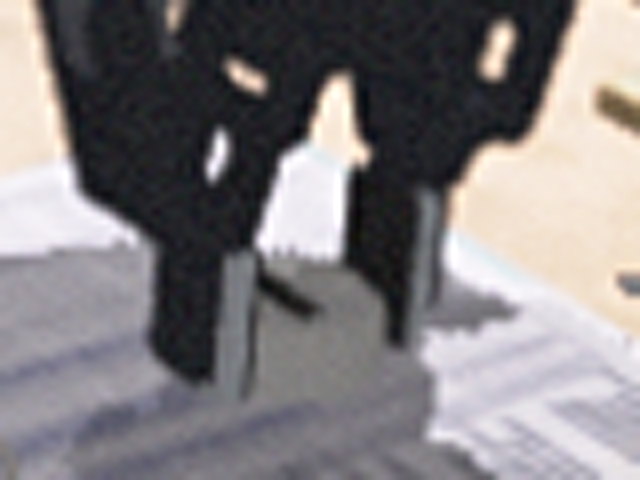

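The force has risen to 3–6 N, so the counter is resting on the sheet. I'll open the fingers, wait, then retreat upward.

Emit:
move_arm:
  targets:
    - [0,0,0,0]
    - [0,0,0,0]
    - [0,0,0,0]
    - [0,0,0,0]
    - [0,0,0,0]
  jaw: 1

```text
time_s: 16.5
eef_pos: [0.6112, -0.1329, 0.0048]
tcp_rot: [-2.194, -2.248, -0.001]
contact_force: [-0.8, 0.1, 0.2]
gripper_width: 0.0856
```

Emit:
move_arm:
  targets:
    - [0,0,-0.03,0]
    - [0,0,-0.08,0]
    - [0,0,-0.18,0]
    - [0,0,-0.32,0]
    - [0,0,-0.45,0]
    - [0,0,-0.5,0]

```text
time_s: 17.25
eef_pos: [0.6121, -0.1333, 0.2098]
tcp_rot: [2.192, 2.245, 0.006]
contact_force: [-0.6, 0.3, -0.8]
gripper_width: 0.0856
```

```bash
python3 - <<'E'
from h import *
rows([[.45,.02,.25],[.42,.1,.25]])
E
```

```text
[0.3929, -0.3954, -0.1029, 0]
[0.5947, -0.4655, -0.1033, 0]
at [ 0.6121 -0.1333  0.2098] t 17.25 F [-0.6  0.3 -0.8] w 0.0856
```

Emit:
move_arm:
  targets:
    - [0.1,-0.1,-0.1,0]
    - [0.25,-0.25,-0.1,0]
    - [0.393,-0.44,-0.1,0]
    - [0.393,-0.44,-0.1,0]
    - [0.393,-0.44,-0.1,0]

```text
time_s: 17.88
eef_pos: [0.4296, 0.0216, 0.2503]
tcp_rot: [2.188, 2.249, 0.009]
contact_force: [0.2, 0.4, 0.0]
gripper_width: 0.0857
```

```bash
python3 - <<'E'
from h import *
st(); shot('side','s13'); shot('top','t13');crop('s13','s13k',180,90,420,310,3);crop('t13','t13k',300,145,440,270,5)
E
```

```text
{'time_s': 17.875, 'eef_pos': [0.4296, 0.0216, 0.2503], 'tcp_rot': [2.1876, 2.2494, 0.0088], 'contact_force': [0.2104, 0.4187, 0.0416], 'gripper_width': 0.0857, 'joint_pos': [-0.3454, 0.1814, 0.1806, 2.0722, -0.0422, 0.8844, -0.1133]}
[[-0.028  1.     0.007]
 [ 1.     0.028  0.001]
 [ 0.001  0.007 -1.   ]]
```

View pics/t13.png

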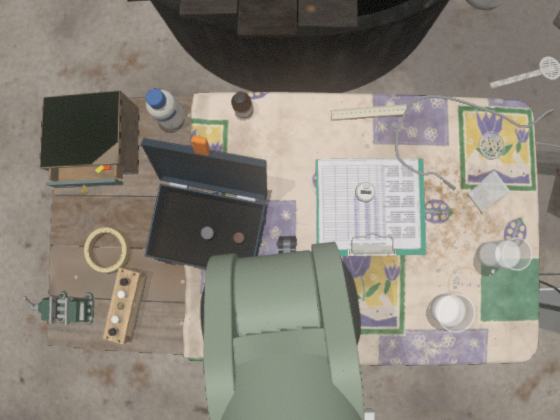

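View pics/s13k.png

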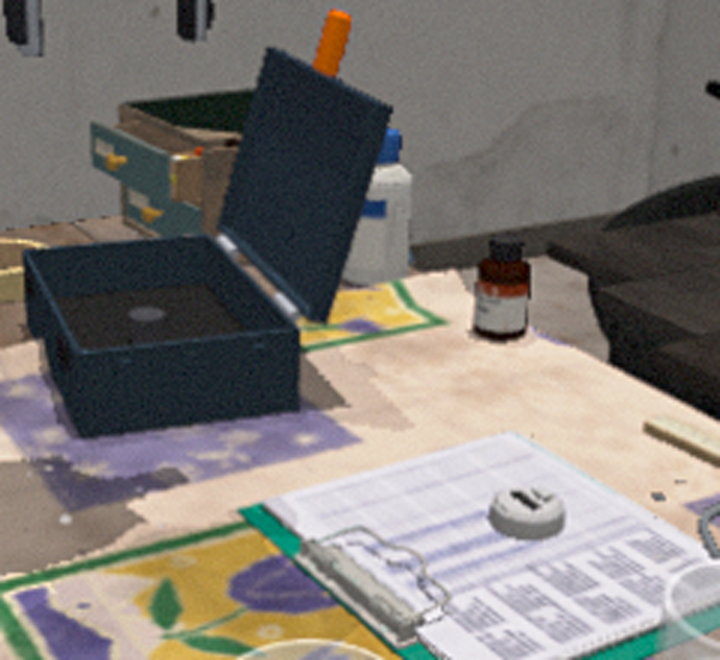

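View pics/t13k.png

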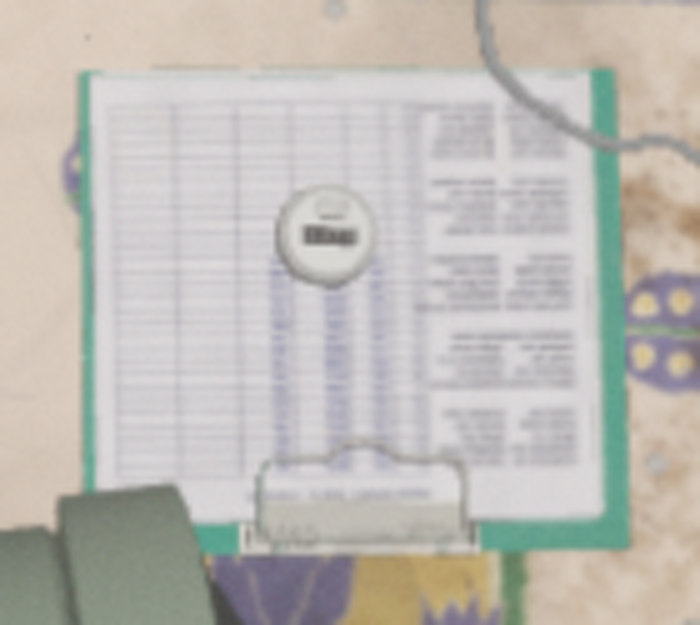

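The counter lies flat on the paper (top crop ≈(327,235)), well clear of the clip, which starts at row ~440. The lid is back on its stop, the weight (207,233) and stopper (238,238) are still in the box, and the gripper is clear of everything. Handing in.

```bash
python3 -c "
from plant import *
s=read_state();print(abs(s['joint_velocities']).max() if hasattr(s['joint_velocities'],'max') else max(map(abs,s['joint_velocities'])),s['time_s']);print(sign_off())"
```

```text
0.03279512056566068 17.975
the job is handed in; nothing more can be done
None
```

I opened the lid by its orange tab to past upright, let it go, and it has stayed back on its stop. I then lifted out the tally counter and set it flat on the clipboard paper. I handed the job in at about 18 s of the 54 s allowed.

- **Last pictures:** They show the lid open, the counter flat on the paper with a wide gap to the metal clip, and the weight and stopper still in the box. The gripper was clear of everything.
- **Forces:** The highest reading between moves was about 10 N, while closing on the tab. The counter met the paper at about 3–6 N.
- **Disagreements:** The two cameras differed by about 2 mm, within the calibration figure. The fingers also sat a little behind the tab's centre as the lid passed upright, but the grip held.
- **Not confirmed:** The counter's thin wire ring could not be made out against the white paper in the last pictures.

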